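# Prop the guard flap and take out the putter head

## Robot

A 7-joint arm with a two-finger parallel gripper is mounted at the origin on the work surface. World frame = base frame: x ahead of the robot, y to its left, z up, the work surface at z = 0. Lengths are in mm, angles in rad, forces in N, time in s.
With the tool pointing down it reaches from about 425 to 875 mm from the base axis. Payload 8.4 kg.
Tool frame: the origin (TCP) lies midway between the tips of the shut fingers; the grasp point (between the pads) lies 19 mm behind it; z points along the fingers, y is the direction in which the jaws open and shut (so a half turn about z gives the same grasp; the last joint's range is limited). The gripper opens to 85 mm and grips with 20 to 120 N. Pads are 22 mm wide; open, the fingers measure 114 mm over their backs; the gripper's body (76 mm by 85 mm) begins 54 mm behind the grasp point. The pads swing forward as they close: fully open they stand 13 mm farther back than shut.
Start: joints at [-1.382, 0.333, 0.04, 1.465, -0.013, 1.343, -0.059], TCP at [184.5, 623.236, 231.308] pointing down, gripper open.
Joint ranges: [-2.58, 2.58], [-0.38, 2.09], [-1.3, 1.39], [0.25, 2.4], [-1.5, 4.64], [0.08, 2.09], [-2.65, 2.65]. Speed limits (rad/s): [2.22, 2.22, 2.79, 2.79, 3.14, 3.14, 3.14].

## Interface

Orientations are given as a unit quaternion [x, y, z, w].
In Python, from station import manip gives the robot as it stands. The module is installed in compiled form; this text tells all that it offers.
- The arm moves only by the tool send_rows, never from a script. Its argument "moves" is a list of rows, each a list of 7 numbers: the opening, from 0 (shut) to 1 (fully open), then the shift along the tool's x, y, z in mm, then the turn, a rotation vector about the tool's x, y, z in rad. A call has 1 to 10 rows; each row is the pose to reach, as a shift and turn from the pose commanded when the call began, along the tool's axes at that moment; what a row does not reach only later rows make up. A row lasts 1/10 s, in which the tool goes at most 50 mm and 8.59 degrees, less where a joint would pass 70% of its speed; a pose out of reach is approached as far as the arm can. A call with a gripper value outside its range is refused whole. The fingers move at their own pace and stop on an object; "grip_force" is the grip in N (left out, the last holds). Time passes only in rows, so rows that repeat a pose let the fingers close. It gives the time, the measured TCP pose, the force and the opening at its end, in the units of the state.
- manip.sense(): the state, without advancing time (a new reading comes with each control period).
- manip.read_camera(name): name is "side" or "top" or "wrist"; returns a dict with "img" (384x512x3 uint8, red, green, blue), "depth" (384x512 float32, mm along the optical axis (not along the pixel's ray), 0 where there is no reading), "fx", "fy", "cx", "cy" (pixels), "origin" and "orientation" of the camera in the world. Camera axes: x right, y down, z forward; pixel columns grow to the right and rows downward; lengths in mm; the calibration is good to about 2 mm. A picture is of the moment at which its call begins.
- manip.hand_in(): hands the job in, once; it reports no verdict.
The state is a dict: "time": time; "joints": joint angles; "joint_vel": joint speeds; "effort": joint torques, N m; "tool_pos": TCP position; "tool_rot": TCP orientation; "force": force on the tool from outside, world axes, zero at the start; "moment": the same for the moment, N m; "width": finger opening in mm.
Only numpy, scipy, OpenCV 4.12 (cv2) and the standard library are available. Lean on these libraries where they do the work, as an engineer would, in place of code of your own. Each camera call takes 0.05 s, during which the arm holds its last target.

## Task

Lift the clear guard flap of the grey finishing box until it leans back against its stop, and swing the prop stay all the way up to its stop so the flap cannot drop. Then lift the putter head out of the box and set it down, sole down, on the middle of the cork pad with its length along the pad's length, lowering it rather than dropping it, and let go. Leave the flap propped and do not disturb the other things on the bench.

Things in the scene. Friction and masses are not known exactly. Their poses are not given: they have to be found in the camera images.
- flap (a joint): Guard flap of the finishing box (grey open-topped steel box 180 x 180 mm, walls 6 mm thick, rim 85 mm above the bench, rubber-lined inner floor 35 mm above the bench). Aluminium frame 180 x 180 mm, 7 mm thick, with a clear window, 0.4 kg. 0 = shut, lying level on the box; grows as it opens; 1.75 rad = its stop, leaning back a little past upright. It falls shut if let go before about 1.6 rad and rests against the stop beyond that.
- flap_hinge (a point): Mid-point of the flap's hinge line, fixed to the box, 90 mm above the bench, above the box's +y wall. The box's frame (axes of this point): x along the hinge line, y square to it, z up; the box's centre lies 90 mm from here along -y. In this frame the flap opens by turning about -x: its free edge, at y = -180 mm when shut, goes up and then over towards +y.
- flap_bar (a point): Centre of the flap's lifting bar, a round steel bar 12 mm thick and 120 mm long, parallel to the hinge, carried on two slanting brackets at its ends (x = -60 and +60 mm). When the flap is shut it lies at (0, -200, +30) mm from flap_hinge in the box's frame, free all round; it moves with the flap and can turn between fingers that pinch it from above (closing along the box's y).
- stay (a joint): Prop stay: a flat steel arm 140 mm long pivoted on the outside of the box's +x wall. 0 = stowed, level, pointing to the box's -y; grows as it swings up, past upright and over towards the open flap; 2.18 rad = its stop, where the bar at its end is under a cleat on the flap's edge and keeps the flap from falling. Its pivot is snug (about 0.11 N m), so it stays where it is left and must be carried all the way.
- stay_pivot (a point): Point on the stay's pivot axis (which is parallel to the box's x), level in x with stay_bar; fixed to the box, its axes are the box's; 55 mm above the bench, 150 mm from the box's centre along x and 20 mm along y.
- stay_bar (a point): Grip point on the stay's cross bar: a round steel bar 12 mm thick parallel to the box's x, at the arm's free end, reaching outwards (+x) from the arm; this point is 50 mm clear of the arm and 30 mm from the bar's outer end. It goes round stay_pivot at radius 140 mm: in the box's frame at (0, -140 cos s, +140 sin s) mm from stay_pivot, s = value of joint stay. The bar can turn between fingers that pinch it from above (closing along the box's y).
- head_center (a point): Centre, half-way up, of the chrome putter head lying in the box on its sole: a blade 110 mm long (its x), 34 mm wide (its y), 26 mm high, the middle 48 mm only 22 mm high, with a 13 mm thick neck stub at one end (x = -40 mm) rising to 44 mm above the sole. 0.25 to 0.45 kg. This point is 13 mm above the sole; z up. It lies near the middle of the box floor with at least 25 mm clear on both long sides.
- pad_top (a point): Centre of the top face of the flat cork pad, 170 mm long (its x), 100 mm wide (its y), 8 mm thick, fixed on the bench.
- spare: A shorter chrome putter head (90 mm) lying on the open bench: leave alone. Origin under its centre.
- slug: Brass swing-weight slug, 38 mm thick, 70 mm tall, standing: leave alone. Origin under its centre.
- seater: Matte black steel ferrule seater, 120 mm tall on a 56 mm foot, standing: leave alone. Origin under its centre.
- tape: Paper-coloured tape roll, 100 mm across, 25 mm high, lying flat: leave alone. Origin under its centre.
- mallet: Rubber mallet with a wooden handle, 260 mm, lying: leave alone.
- solvent: Plain aluminium can, 66 mm across, 130 mm tall, standing: leave alone. Origin under its centre.
- cup: White cup, 72 mm across, 85 mm tall: leave alone. Origin under its centre.
Mind the look-alikes: they are no part of the job. Of the things like the part that bears pad_top, leave any that is blue or pink; of the rest the larger one is meant.

How it is judged:
By the outcome, as a careful person would: the job done as asked, in the order asked, and still so for the second after the job is handed in, with the robot touching nothing.
It also fails if it takes over 72 s, if anything falls off the work surface, if the arm or the gripper's body presses on something with over 40 N, if the wrist force passes 120 N, or if a joint passes its speed limit or range.

## Working session

There is one attempt and no reset: what is moved stays moved. The work goes in short steps, Python scripts to look and compute and a tool call to move; the robot and the scene stay as the last step left them, time stands still between calls to the robot, and variables do not carry over. Pictures are saved under pics/ and viewed, and the job is handed in when it is done.

Besides the shell and the picture viewer there is one more tool, called after "Call:" as name(argument=value, ...), one argument or row to a line, values as JSON. send_rows: Moves the arm, as the interface text tells. Its arguments: {"type":"object","properties":{"moves":{"type":"array","items":{"type":"array","items":{"type":"number"}}},"grip_force":{"type":"number"}},"required":["moves"]}

```bash
mkdir -p pics
cat > h.py <<'E'
import numpy as np,cv2
from station import manip
from scipy.spatial.transform import Rotation as R
def cam(name,save=None):
    d=manip.read_camera(name)
    np.savez(f'{name}.npz',**d)
    if save: cv2.imwrite(f'pics/{save}.png',d['img'][:,:,::-1])
    return d
def ld(name):
    return dict(np.load(f'{name}.npz'))
def Rq(d): return R.from_quat(d['orientation']).as_matrix()
def pt(d,u,v,z=None):
    ray=np.array([(u-d['cx'])/d['fx'],(v-d['cy'])/d['fy'],1.])
    o=np.array(d['origin'],float)
    r=Rq(d)@ray
    if z is None:
        dd=d['depth'][int(round(v)),int(round(u))]
        return o+r*dd
    return o+r*(z-o[2])/r[2]
def proj(d,p):
    c=Rq(d).T@(np.array(p,float)-d['origin'])
    return d['fx']*c[0]/c[2]+d['cx'],d['fy']*c[1]/c[2]+d['cy']
def crop(d,u0,u1,v0,v1,s,name):
    i=d['img'][v0:v1,u0:u1,::-1]
    cv2.imwrite(f'pics/{name}.png',cv2.resize(i,None,fx=s,fy=s,interpolation=cv2.INTER_CUBIC))
E
python3 - <<'E'
from h import *
np.set_printoptions(precision=3,suppress=True)
print(manip.sense())
for n in ['top','side','wrist']:
    d=cam(n,n+'0'); print(n,d['fx'],d['fy'],d['cx'],d['cy'],d['origin'],Rq(d)[:,2])
E
```

```text
{'time': 0.0, 'joints': array([-1.382,  0.334,  0.04 ,  1.466, -0.013,  1.343, -0.059]), 'joint_vel': array([-0.   , -0.   ,  0.001,  0.002,  0.   ,  0.   , -0.001]), 'effort': array([ -0.001, -65.855,   1.365, -40.556,   0.017,   0.013,   0.   ]), 'tool_pos': array([184.404, 622.806, 230.407]), 'tool_rot': array([ 0.143,  0.99 , -0.001, -0.   ]), 'force': array([0.124, 0.444, 0.182]), 'moment': array([ 0.015, -0.011,  0.011]), 'width': 85.33403794321325}
top 367.3326183668707 367.3326183668707 256.34109944511886 197.37154080690829 [ 425.918  -12.684 1433.308] [ 0.064 -0.023 -0.998]
side 442.7797161909461 442.7797161909461 254.6273299250448 194.1542882793844 [  444.696 -1149.029  1222.726] [ 0.058  0.714 -0.698]
wrist 272.8494114519326 272.8494114519326 250.1575094615839 188.03124789017744 [107.892 645.906 372.936] [ 0.298 -0.09  -0.95 ]
```

View pics/top0.png

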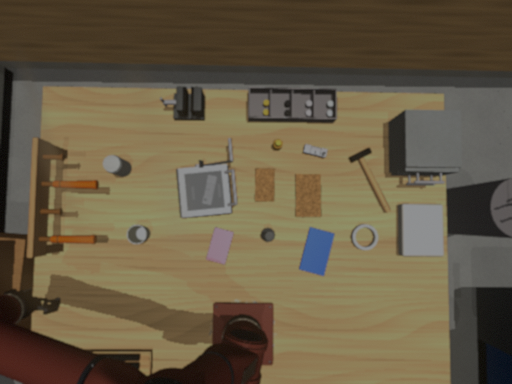

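View pics/side0.png

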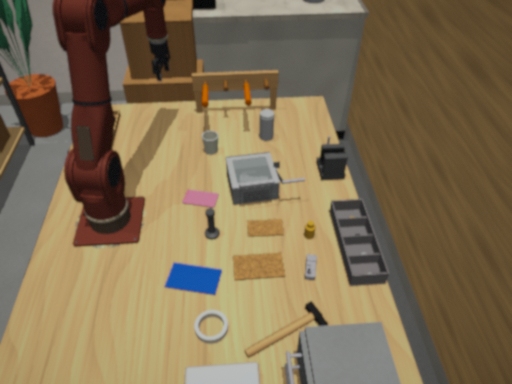

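View pics/wrist0.png

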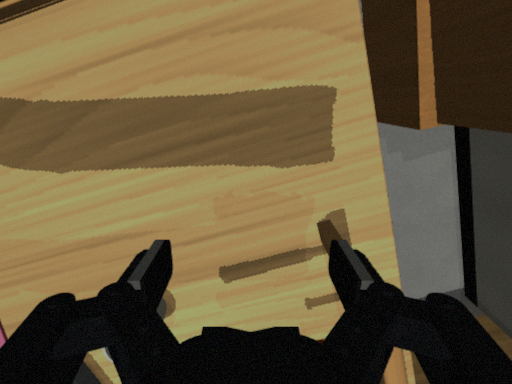

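Run:
```python
from h import *
d=ld('top'); crop(d,165,255,125,225,6,'t1'); crop(d,245,335,160,225,8,'t2')
d=ld('side'); crop(d,215,315,135,215,7,'s1')
```

```text
(no output)
```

View pics/t1.png

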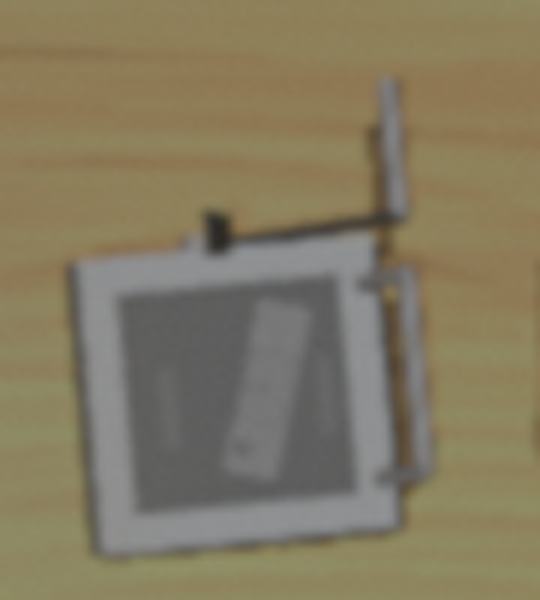

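View pics/s1.png

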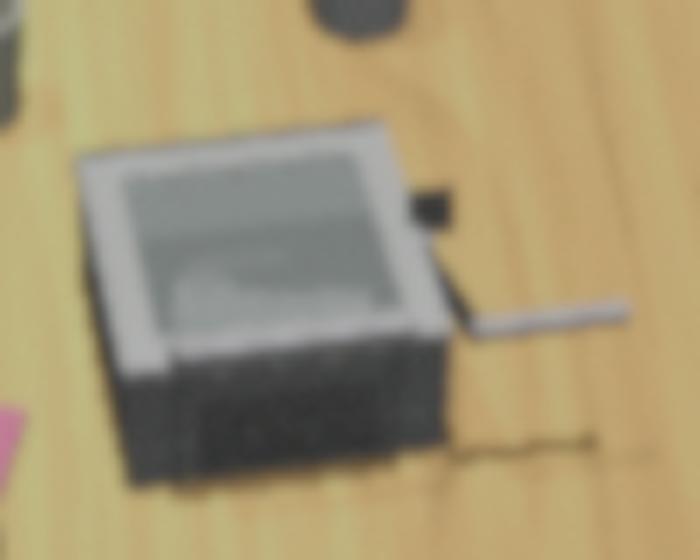

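View pics/t2.png

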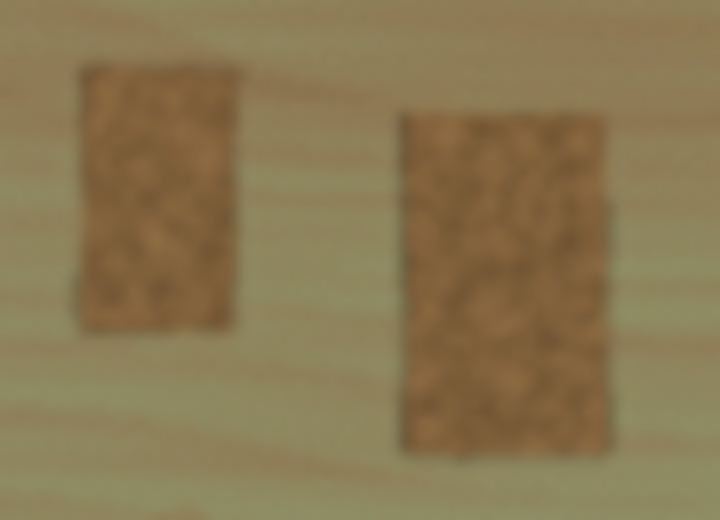

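Run:
```python
from h import *
np.set_printoptions(precision=1,suppress=True)
d=ld('top')
def T(u,v,z,o,s): return pt(d,(u+.5)/s-.5+o[0],(v+.5)/s-.5+o[1],z)
o=(165,125)
F=[T(u,v,94,o,6) for u,v in [(75,263),(378,235),(400,528),(100,555)]]
print(np.array(F),np.mean(F,0))
for a,b in ((0,1),(1,2),(2,3),(3,0)):
    e=F[b]-F[a]; print(np.linalg.norm(e),np.arctan2(e[1],e[0]))
print('bar',T(405,268,120,o,6),T(422,480,120,o,6))
print('stay',T(400,218,55,o,6),T(388,80,55,o,6))
print('head',[T(u,v,60,o,6) for u,v in [(258,297),(310,307),(222,470),(275,480)]])
o=(245,160)
P=[T(u,v,8,o,8) for u,v in [(402,113),(605,114),(610,456),(403,455)]]
print(np.array(P),np.mean(P,0))
for a,b in ((0,1),(1,2),(2,3),(3,0)):
    e=P[b]-P[a]; print(np.linalg.norm(e),np.arctan2(e[1],e[0]))
# depth check
print(pt(d,205,170),d['depth'][165:215:8,180:235:6])
s=ld('side')
def S(u,v,z): return pt(s,(u+.5)/7-.5+215,(v+.5)/7-.5+135,z)
print('side flap',[S(u,v,94) for u,v in [(75,160),(385,122),(450,325),(125,372)]])
print('side stay',S(470,330,55),S(630,310,55))
```

```text
[[614.2 246.6  94. ]
 [633.9  62.6  94. ]
 [455.   46.6  94. ]
 [436.8 227.3  94. ]] [535.  145.8  94. ]
184.99800877725573 -1.4639885881528805
179.61105369053516 -3.0523786529500234
181.634934582095 1.6712005123160858
178.4202750352832 0.10796753646231018
bar [610.1  44.7 120. ] [483.1  32.8 120. ]
stay [650.9  51.2  55. ] [738.8  60.   55. ]
head [array([599.1, 138.8,  60. ]), array([593.2, 106.3,  60. ]), array([490.6, 159.2,  60. ]), array([484.7, 126.2,  60. ])]
[[ 611.7 -195.9    8. ]
 [ 612.5 -295.7    8. ]
 [ 445.1 -297.9    8. ]
 [ 444.5 -196.9    8. ]] [ 528.4 -246.6    8. ]
99.79086474248068 -1.5626216982310466
167.4329573937511 -3.1280730686403553
101.00676278543162 1.5762814908501557
167.15921943797298 0.00625660486696058
[609.8 144.9  93.4] [[1433.4 1436.6 1440.7 1372.  1360.  1364.6 1346.4 1350.  1441.8 1442.6]
 [1342.9 1340.  1344.3 1344.5 1346.4 1349.  1348.5 1347.8 1398.7 1318.1]
 [1341.9 1342.5 1343.3 1341.6 1340.1 1347.9 1343.5 1349.1 1347.5 1308.2]
 [1337.7 1337.1 1342.6 1341.2 1341.6 1339.2 1340.2 1343.  1343.5 1307.2]
 [1336.  1340.  1335.7 1338.1 1341.8 1340.8 1340.9 1347.4 1337.9 1304.8]
 [1336.5 1334.1 1339.1 1338.9 1336.2 1336.4 1343.9 1337.5 1332.6 1435.7]
 [1339.4 1338.8 1335.  1331.8 1328.3 1333.5 1335.2 1338.5 1372.3 1429.1]]
side flap [array([437.7, 224.6,  94. ]), array([617.6, 246.1,  94. ]), array([635. ,  70.6,  94. ]), array([458.9,  46.6,  94. ])]
side stay [652.2 107.9  55. ] [743.6 117.8  55. ]
```

Run:
```python
from h import *
np.set_printoptions(precision=1,suppress=True)
d=ld('top');s=ld('side')
c0=lambda u,v,o,k:((u+.5)/k-.5+o[0],(v+.5)/k-.5+o[1])
def tri(a,b):
    A=[];B=[]
    for dd,(u,v) in ((d,a),(s,b)):
        p=pt(dd,u,v,0);o=np.array(dd['origin']);r=(p-o)/np.linalg.norm(p-o)
        M=np.eye(3)-np.outer(r,r);A.append(M);B.append(M@o)
    return np.linalg.lstsq(np.vstack(A),np.hstack(B),rcond=None)[0]
o=(165,125);q=(215,135)
print('stay in',tri(c0(400,218,o,6),c0(470,330,q,7)))
print('stay out',tri(c0(388,80,o,6),c0(630,310,q,7)))
print('flap corners',[tri(c0(*a,o,6),c0(*b,q,7)) for a,b in zip([(75,263),(378,235),(400,528),(100,555)],[(385,122),(445,325),(125,372),(75,160)])])
yaw=.1;Rz=R.from_euler('z',yaw).as_matrix()
C=np.array([535,146,0])
for n,p in dict(barA=(60,-110,120),barB=(-60,-110,120),hx=(90,90,94),c=(90,-90,94),stpiv=(150,20,55),stb=(150,-120,55)).items():
    w=C+Rz@np.array(p); print(n,w,((np.array(proj(d,w))-o+.5)*6-.5),((np.array(proj(s,w))-q+.5)*7-.5))
```

```text
stay in [642.2  48.6 110. ]
stay out [727.7  57.  110.7]
flap corners [array([616. , 246.7,  93.2]), array([631.8,  62.2, 102.1]), array([457. ,  46.7,  93.9]), array([437.3, 227.8,  91.3])]
barA [605.7  42.5 120. ] [408.5 275.5] [402.9 327.4]
barB [486.3  30.6 120. ] [425.8 474.8] [177.2 354.2]
hx [615.6 244.5  94. ] [ 78.4 260.8] [381.7 123.8]
c [633.5  65.4  94. ] [373.4 235.5] [448.4 331.7]
stpiv [682.3 180.9  55. ] [194.3 165.8] [506.7 241.5]
stb [696.2  41.6  55. ] [416.2 147. ] [565.5 408.7]
```

```bash
cat >> h.py <<'E'
def go(x,y,z,yaw):
    """tool-frame shift/turn from measured pose to TCP (x,y,z), tool x at yaw, pointing down"""
    s=manip.sense(); R0=R.from_quat(s['tool_rot']).as_matrix()
    c,q=np.cos(yaw),np.sin(yaw)
    Rt=np.array([[c,q,0],[q,-c,0],[0,0,-1.]])
    t=R0.T@(np.array([x,y,z])-s['tool_pos']); w=R.from_matrix(R0.T@Rt).as_rotvec()
    print('t',s['time'],'pos',s['tool_pos'].round(1),'F',s['force'].round(1),'w',round(s['width'],1),'-> shift',t.round(1),'turn',w.round(3))
E
python3 -c "
from h import *
go(546,36.5,210,.1)"
```

```text
t 0.15 pos [184.4 622.9 230.6] F [-0.2 -0.  -0.5] w 85.2 -> shift [-513.2 -459.7   21.2] turn [-0.000e+00  2.000e-03  2.754e+00]
```

Call:
send_rows(
  moves=[
    [1,-513,-460,21,0,0,1.4],
    [1,-513,-460,21,0,0,1.4],
    [1,-513,-460,21,0,0,1.4],
    [1,-513,-460,21,0,0,1.4],
    [0.5,-513,-460,21,0,0,1.4],
    [0.5,-513,-460,21,0,0,1.4],
    [0.5,-513,-460,21,0,0,1.4],
    [0.5,-513,-460,21,0,0,1.4],
    [0.5,-513,-460,21,0,0,1.4],
    [0.5,-513,-460,21,0,0,1.4],
  ],
  grip_force=40,
)

```text
time: 1.15
tool_pos: [447.1, 195.7, 216.1]
tool_rot: [0.749, 0.662, 0.0, -0.0]
force: [1.3, -0.1, 0.3]
width: 42.6
```

```bash
python3 -c "
from h import *
print(manip.sense()['joints'].round(2))
go(546,36.5,210,.1)"
```

```text
[-0.97 -0.01  0.47  1.89  0.    1.26 -0.62]
t 1.15 pos [447.1 195.7 216.1] F [ 1.3 -0.1  0.3] w 42.6 -> shift [-145.9  117.6    6. ] turn [-0.    -0.     1.348]
```

Call:
send_rows(
  moves=[
    [0.5,-146,118,6,0,0,1.35],
    [0.5,-146,118,6,0,0,1.35],
    [0.5,-146,118,6,0,0,1.35],
    [0.5,-146,118,6,0,0,1.35],
    [0.5,-146,118,6,0,0,1.35],
    [0.5,-146,118,6,0,0,1.35],
    [0.5,-146,118,6,0,0,1.35],
    [0.5,-146,118,6,0,0,1.35],
    [0.5,-146,118,6,0,0,1.35],
    [0.5,-146,118,6,0,0,1.35],
  ],
)

```text
time: 2.15
tool_pos: [546.5, 39.0, 209.9]
tool_rot: [0.999, 0.051, -0.0, 0.0]
force: [-0.4, -0.5, 0.3]
width: 42.6
```

```bash
python3 -c "
from h import *
print(manip.sense()['joints'].round(2))
cam('wrist','w1');cam('top','t3')
go(546,36.5,104,.1)"
```

```text
[-0.83  0.16  0.76  1.78 -0.11  1.25 -1.51]
t 2.25 pos [546.6  39.  210. ] F [ 0.5  0.1 -0.1] w 42.6 -> shift [ -0.8   2.4 106. ] turn [0.    0.    0.008]
```

View pics/w1.png

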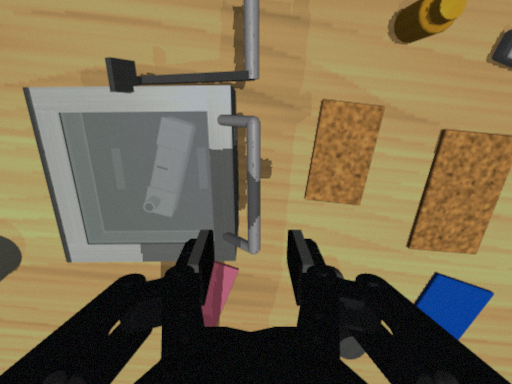

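Run:
```python
from h import *
np.set_printoptions(precision=1,suppress=True)
d=ld('wrist')
print('bar',pt(d,253,125,120),pt(d,254,248,120), pt(d,253,180))
print('stay',pt(d,252,5,110),pt(d,252,75,110),pt(d,252,40))
F=[pt(d,u,v,94) for u,v in [(27,88),(234,84),(238,258),(68,262)]];print(np.array(F),np.mean(F,0))
for a,b in ((0,1),(1,2),(2,3),(3,0)):
    e=F[b]-F[a]; print(np.linalg.norm(e),(np.arctan2(e[1],e[0])+.785)%1.5708-.785)
print('neck',pt(d,151,207,79))
P=[pt(d,u,v,8) for u,v in [(443,129),(528,136),(474,253),(408,246)]];print(np.array(P))
```

```text
bar [605.4  42.7 120. ] [489.9  29.6 120. ] [559.9  37.9 126.6]
stay [693.9  52.6 110. ] [644.5  47.5 110. ] [669.3  50.1 114.4]
[[614.8 245.5  94. ]
 [636.7  62.6  94. ]
 [460.5  43.6  94. ]
 [436.7 228.3  94. ]] [537.2 145.   94. ]
184.1684839496144 0.1193734109706246
177.21264701281112 0.10734546778777176
186.20645034386058 0.12828606816949228
178.909193382701 0.09610074144714498
neck [504.5 142.4  79. ]
[[ 614.4 -194.5    8. ]
 [ 616.7 -303.     8. ]
 [ 448.  -295.4    8. ]
 [ 449.5 -197.5    8. ]]
```

```bash
python3 -c "
from h import *
go(547,36.2,104,.105)"
```

```text
t 2.25 pos [546.6  39.  210. ] F [ 0.5  0.1 -0.1] w 42.6 -> shift [1.00e-01 2.80e+00 1.06e+02] turn [0.    0.    0.003]
```

Call:
send_rows(
  moves=[
    [0.5,0,2.8,40,0,0,0.003],
    [0.5,0,2.8,75,0,0,0.003],
    [0.5,0,2.8,95,0,0,0.003],
    [0.5,0,2.8,106,0,0,0.003],
    [0.5,0,2.8,106,0,0,0.003],
    [0.2,0,2.8,106,0,0,0.003],
    [0,0,2.8,106,0,0,0.003],
    [0,0,2.8,106,0,0,0.003],
    [0,0,2.8,106,0,0,0.003],
    [0,0,2.8,106,0,0,0.003],
  ],
  grip_force=40,
)

```text
time: 3.25
tool_pos: [547.9, 36.2, 105.4]
tool_rot: [0.999, 0.051, 0.001, -0.0]
force: [-1.5, -0.6, 6.7]
width: 10.3
```

```bash
python3 -c "
from h import *
cam('wrist','w2')
go(547,36.2,104,.105)"
```

```text
t 3.3 pos [547.9  36.2 105.4] F [-1.  -0.7  7.6] w 10.7 -> shift [-0.9 -0.   1.4] turn [-0.001 -0.002 -0.004]
```

View pics/w2.png

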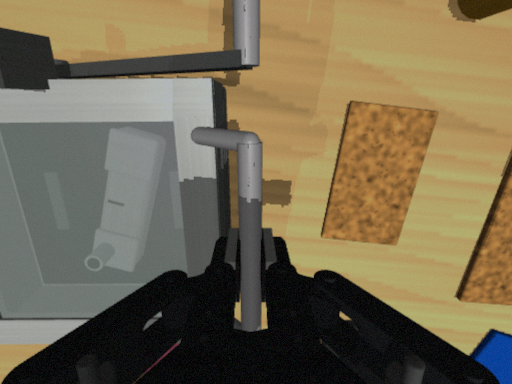

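Run:
```python
import numpy as np
f=lambda t:np.array([-(200-202.2*np.cos(.149+t)),-(202.2*np.sin(.149+t)-30)])
for a,b in((0,.5),(.5,1.1),(1.1,1.7)):
    print([list((f(a+(b-a)*k/10)-f(a)).round(1)) for k in range(1,11)])
```

```text
[[np.float64(-1.8), np.float64(-10.0)], [np.float64(-4.0), np.float64(-19.8)], [np.float64(-6.7), np.float64(-29.5)], [np.float64(-9.9), np.float64(-39.1)], [np.float64(-13.6), np.float64(-48.5)], [np.float64(-17.8), np.float64(-57.8)], [np.float64(-22.4), np.float64(-66.7)], [np.float64(-27.5), np.float64(-75.5)], [np.float64(-33.0), np.float64(-84.0)], [np.float64(-38.9), np.float64(-92.2)]]
[[np.float64(-7.6), np.float64(-9.4)], [np.float64(-15.8), np.float64(-18.4)], [np.float64(-24.5), np.float64(-26.9)], [np.float64(-33.7), np.float64(-34.8)], [np.float64(-43.3), np.float64(-42.1)], [np.float64(-53.4), np.float64(-48.9)], [np.float64(-63.8), np.float64(-55.1)], [np.float64(-74.6), np.float64(-60.6)], [np.float64(-85.8), np.float64(-65.4)], [np.float64(-97.1), np.float64(-69.6)]]
[[np.float64(-11.6), np.float64(-3.5)], [np.float64(-23.4), np.float64(-6.3)], [np.float64(-35.4), np.float64(-8.3)], [np.float64(-47.4), np.float64(-9.7)], [np.float64(-59.5), np.float64(-10.3)], [np.float64(-71.7), np.float64(-10.2)], [np.float64(-83.8), np.float64(-9.4)], [np.float64(-95.8), np.float64(-7.9)], [np.float64(-107.7), np.float64(-5.6)], [np.float64(-119.5), np.float64(-2.6)]]
```

Call:
send_rows(
  moves=[
    [0,0,-1.8,-10,0,0,0],
    [0,0,-4,-19.8,0,0,0],
    [0,0,-6.7,-29.5,0,0,0],
    [0,0,-9.9,-39.1,0,0,0],
    [0,0,-13.6,-48.5,0,0,0],
    [0,0,-17.8,-57.8,0,0,0],
    [0,0,-22.4,-66.7,0,0,0],
    [0,0,-27.5,-75.5,0,0,0],
    [0,0,-33,-84,0,0,0],
    [0,0,-38.9,-92.2,0,0,0],
  ],
)

```text
time: 4.3
tool_pos: [543.8, 73.1, 197.8]
tool_rot: [0.999, 0.05, 0.001, 0.001]
force: [4.8, -5.0, -0.7]
width: 10.6
```

```bash
python3 -c "
from h import *
go(547,36.2,104,.105)
cam('side','s3')"
```

```text
t 4.3 pos [543.8  73.1 197.8] F [ 4.8 -5.  -0.7] w 10.6 -> shift [-0.6 36.8 93.8] turn [ 0.002 -0.002 -0.006]
```

View pics/s3.png

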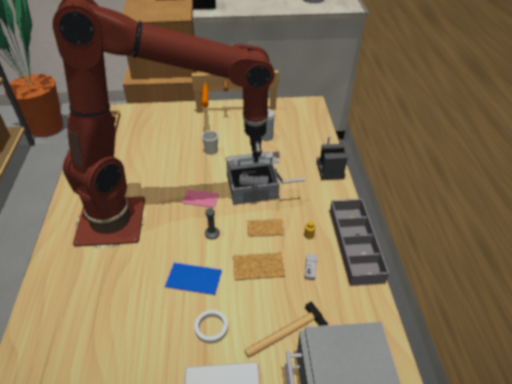

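Flap lifting (about 0.5 rad), forces small; the forearm is well above the box. Continue the arc.

Call:
send_rows(
  moves=[
    [0,0,-7.6,-9.4,0,0,0],
    [0,0,-15.8,-18.4,0,0,0],
    [0,0,-24.5,-26.9,0,0,0],
    [0,0,-33.7,-34.8,0,0,0],
    [0,0,-43.3,-42.1,0,0,0],
    [0,0,-53.4,-48.9,0,0,0],
    [0,0,-63.8,-55.1,0,0,0],
    [0,0,-74.6,-60.6,0,0,0],
    [0,0,-85.8,-65.4,0,0,0],
    [0,0,-97.1,-69.6,0,0,0],
  ],
)

```text
time: 5.35
tool_pos: [533.5, 169.1, 268.8]
tool_rot: [0.999, 0.049, 0.0, 0.001]
force: [-5.6, -9.9, 16.2]
width: 10.4
```

Call:
send_rows(
  moves=[
    [0,0,-11.6,-3.5,0,0,0],
    [0,0,-23.4,-6.3,0,0,0],
    [0,0,-35.4,-8.3,0,0,0],
    [0,0,-47.4,-9.7,0,0,0],
    [0,0,-59.5,-10.3,0,0,0],
    [0,0,-71.7,-10.2,0,0,0],
    [0,0,-83.8,-9.4,0,0,0],
    [0,0,-95.8,-7.9,0,0,0],
    [0,0,-107.7,-5.6,0,0,0],
    [0,0,-119.5,-2.6,0,0,0],
  ],
)

```text
time: 6.35
tool_pos: [520.1, 291.2, 268.6]
tool_rot: [0.999, 0.051, -0.001, 0.0]
force: [-5.7, -1.3, 2.4]
width: 10.7
```

```bash
python3 -c "
from h import *
go(547,36.2,104,.105)
cam('side','s4');cam('wrist','w4')"
```

```text
t 6.35 pos [520.1 291.2 268.6] F [-5.7 -1.3  2.4] w 10.7 -> shift [  1.2 256.4 164.6] turn [-0.     0.002 -0.003]
```

View pics/s4.png

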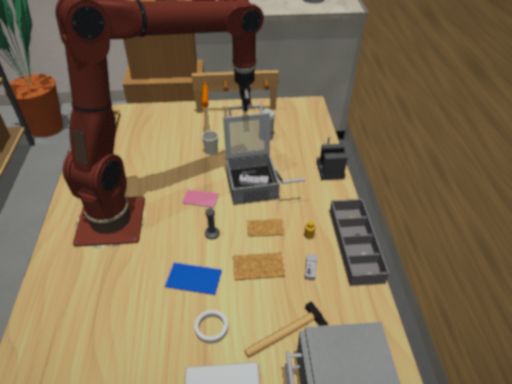

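View pics/w4.png

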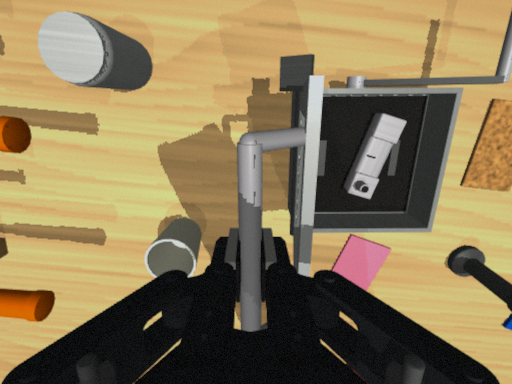

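Call:
send_rows(
  moves=[
    [0,0,-4,0.7,0,0,0],
    [0,0,-7.8,1.4,0,0,0],
    [0,0,-7.8,1.4,0,0,0],
    [0.28,0,-7.8,1.4,0,0,0],
    [0.28,0,-7.8,1.4,0,0,0],
    [0.28,0,-7.8,1.4,0,0,0],
    [0.28,0,-7.8,-13,0,0,0],
    [0.28,0,-7.8,-35,0,0,0],
    [0.28,0,-7.8,-65,0,0,0],
    [0.28,0,-7.8,-65,0,0,0],
  ],
)

```text
time: 7.45
tool_pos: [522.2, 298.4, 338.7]
tool_rot: [0.999, 0.05, 0.003, -0.002]
force: [0.2, -0.6, 0.1]
width: 23.8
```

```bash
python3 -c "
from h import *
go(547,36.2,104,.105)
cam('side','s5');d=cam('wrist','w5')
print(pt(d,0,0))
"
```

```text
t 7.45 pos [522.2 298.4 338.7] F [ 0.2 -0.6  0.1] w 23.8 -> shift [ -2.9 264.2 233.7] turn [-0.003 -0.006 -0.005]
[704.9663041  697.03173905   0.80015182]
```

View pics/w5.png

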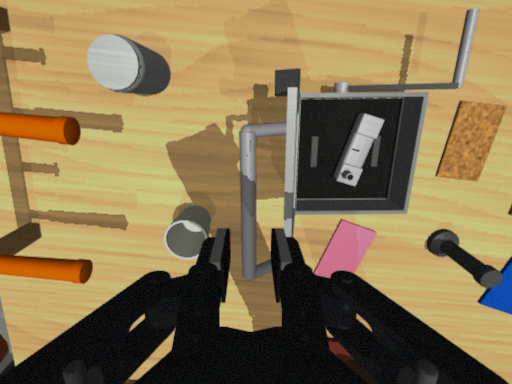

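Run:
```python
from h import *
d=ld('wrist'); crop(d,280,490,0,220,3.5,'w5c')
d=ld('side'); crop(d,215,315,95,215,5,'s5c')
```

```text
(no output)
```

View pics/w5c.png

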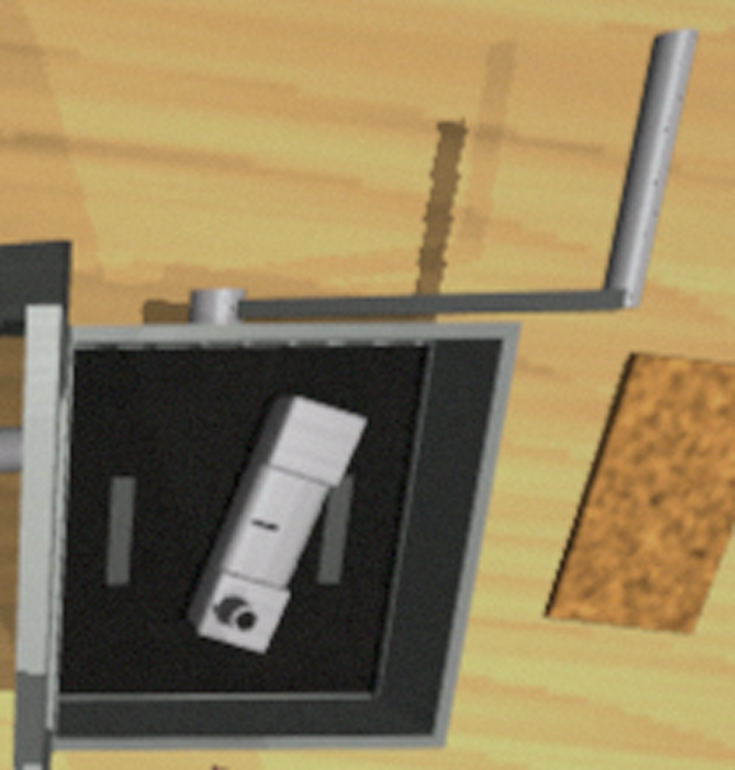

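View pics/s5c.png

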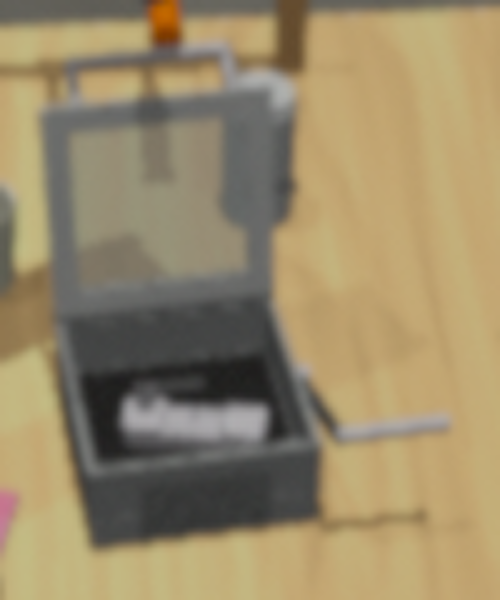

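Run:
```python
from h import *
np.set_printoptions(precision=1,suppress=True)
d=ld('wrist')
c=lambda u,v,z:pt(d,(u+.5)/3.5-.5+280,(v+.5)/3.5-.5,z)
C=np.array([535.5,145.5,0]);Rz=R.from_euler('z',.105).as_matrix()
b=lambda p:Rz.T@(p-C)
P=c(675,32,110),c(621,296,110)
print('stay',P,[b(p) for p in P])
for z in (160,180,200): print('cleat',z,b(c(70,242,z)))
print('pivot',b(c(217,305,55)))
rim=[c(520,324,85),c(444,745,85)];print('rim',[b(p) for p in rim])
H=[c(295,397,61),c(366,420,61),c(266,655,61),c(197,632,61)]
print('head',np.array(H),np.mean(H,0))
for k,m in((0,1),(1,2),(2,3),(3,0)):
    e=H[m]-H[k];print(np.linalg.norm(e),(np.arctan2(e[1],e[0])+.785)%1.5708-.785)
g=d['depth'];print('head z',c(300,450,None)) if 0 else print(pt(d,280+315/3.5,440/3.5),pt(d,280+280/3.5,520/3.5))
```

```text
stay (array([727.3,  58. , 110. ]), array([645.2,  48.4, 110. ])) [array([ 181.6, -107.2,  110. ]), array([  98.9, -108.1,  110. ])]
cleat 160 [113.  100.1 160. ]
cleat 180 [111.  103.4 180. ]
cleat 200 [109.1 106.7 200. ]
pivot [98.8 20.3 55. ]
rim [array([ 90.1, -88.8,  85. ]), array([-87.3, -89.8,  85. ])]
head [[598.5 137.7  61. ]
 [592.3 105.5  61. ]
 [484.9 124.8  61. ]
 [492.5 158.5  61. ]] [542.  131.6  61. ]
32.77593013337992 -0.1918505121780456
109.16012499826104 -0.17784340005963928
34.534590276602614 -0.22339424194400925
108.06069081340281 -0.19380973210262387
[581.5 124.5  61.2] [545.5 129.5  55.8]
```

```bash
cat >> h.py <<'E'
C=np.array([535.5,145.5,0]);Rz=R.from_euler('z',.105).as_matrix()
def gob(x,y,z):
    p=C+Rz@np.array([x,y,z]); print(p.round(1)); go(*p,.105)
E
python3 -c "
from h import *
gob(155,-108,300)"
```

```text
[701.   54.3 300. ]
t 7.55 pos [521.  298.1 334.8] F [ 0.3  0.5 -0.5] w 24.1 -> shift [154.5 260.6  34.8] turn [-0.001 -0.002 -0.005]
```

Call:
send_rows(
  moves=[
    [0.4,15,30,0,0,0,0],
    [0.5,40,70,0,0,0,0],
    [0.5,65,110,0,0,0,0],
    [0.5,90,150,5,0,0,0],
    [0.5,115,190,15,0,0,-0.003],
    [0.5,140,230,25,0,0,-0.005],
    [0.5,154.5,260.6,35,0,0,-0.005],
    [0.5,154.5,260.6,70,0,0,-0.005],
    [0.5,154.5,260.6,110,0,0,-0.005],
    [0.5,154.5,260.6,140,0,0,-0.005],
  ],
)

```text
time: 8.55
tool_pos: [699.4, 53.9, 190.1]
tool_rot: [0.999, 0.052, -0.002, 0.0]
force: [0.8, 0.1, 0.3]
width: 42.9
```

Call:
send_rows(
  moves=[
    [0.5,0,0,0,0,0,0],
    [0.5,0,0,0,0,0,0],
  ],
)

```text
time: 8.75
tool_pos: [700.3, 54.4, 193.7]
tool_rot: [0.999, 0.053, -0.0, 0.0]
force: [-0.0, -0.7, 0.0]
width: 42.9
```

```bash
python3 -c "
from h import *
cam('wrist','w6')
gob(155,-108,97)"
```

```text
[701.   54.3  97. ]
t 8.8 pos [701.   54.2 195.1] F [-0.5  0.8  0.4] w 42.6 -> shift [-0.2 -0.1 98.1] turn [ 0.    -0.001  0.001]
```

View pics/w6.png

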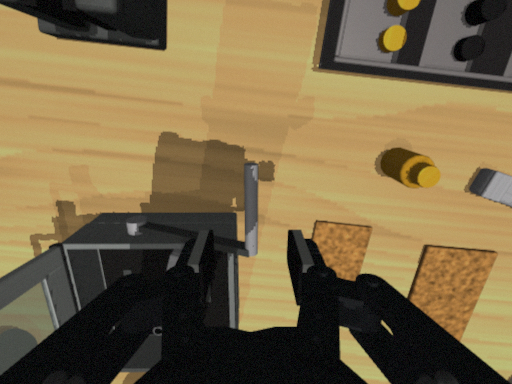

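Call:
send_rows(
  moves=[
    [0.5,0,0,40,0,0,0],
    [0.5,0,0,75,0,0,0],
    [0.5,0,0,92,0,0,0],
    [0.5,0,0,98,0,0,0],
    [0.5,0,0,98,0,0,0],
    [0.1,0,0,98,0,0,0],
    [0,0,0,98,0,0,0],
    [0,0,0,98,0,0,0],
    [0,0,0,98,0,0,0],
    [0,0,0,98,0,0,0],
  ],
  grip_force=50,
)

```text
time: 9.8
tool_pos: [701.5, 53.6, 96.4]
tool_rot: [0.999, 0.053, 0.001, 0.0]
force: [4.3, -3.3, 2.3]
width: 10.1
```

Run:
```python
from h import *
cam('wrist','w7')
gob(155,-108,97)
f=lambda t:np.array([-(-140*np.cos(t)),-(140*np.sin(t))])
K=[.422,.95,1.55,2.165]
for a,b in zip(K[:-1],K[1:]):
    print([(f(a+(b-a)*k/10)-f(a)).round(1).tolist() for k in range(1,11)])
```

```text
[701.   54.3  97. ]
t 9.85 pos [701.5  53.6  96.4] F [ 4.2 -3.6  2.3] w 10.0 -> shift [-0.4 -0.7 -0.7] turn [ 0.001 -0.002  0.   ]
[[-3.2, -6.7], [-6.8, -13.1], [-10.6, -19.4], [-14.9, -25.5], [-19.4, -31.3], [-24.2, -36.9], [-29.3, -42.3], [-34.7, -47.3], [-40.4, -52.1], [-46.3, -56.5]]
[[-7.0, -4.7], [-14.2, -8.9], [-21.7, -12.7], [-29.4, -16.1], [-37.3, -19.0], [-45.3, -21.4], [-53.5, -23.3], [-61.8, -24.7], [-70.1, -25.7], [-78.5, -26.1]]
[[-8.6, 0.1], [-17.2, 0.7], [-25.7, 1.8], [-34.2, 3.5], [-42.5, 5.7], [-50.7, 8.4], [-58.7, 11.6], [-66.5, 15.2], [-74.0, 19.4], [-81.3, 24.0]]
```

View pics/w7.png

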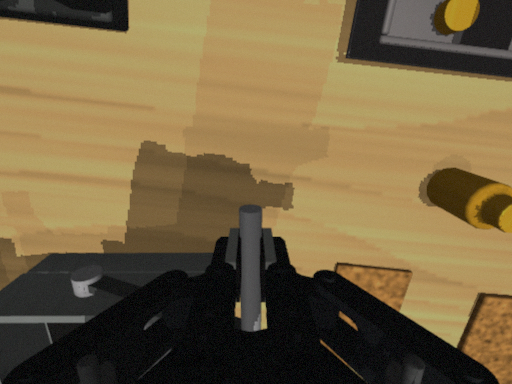

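Gripped on the bar (width ≈10, bar between the pads at px (250,270)). Swing up.

Call:
send_rows(
  moves=[
    [0,0,-3.2,-6.7,0,0,0],
    [0,0,-6.8,-13.1,0,0,0],
    [0,0,-10.6,-19.4,0,0,0],
    [0,0,-14.9,-25.5,0,0,0],
    [0,0,-19.4,-31.3,0,0,0],
    [0,0,-24.2,-36.9,0,0,0],
    [0,0,-29.3,-42.3,0,0,0],
    [0,0,-34.7,-47.3,0,0,0],
    [0,0,-40.4,-52.1,0,0,0],
    [0,0,-46.3,-56.5,0,0,0],
  ],
)

```text
time: 10.85
tool_pos: [697.1, 95.1, 154.3]
tool_rot: [0.999, 0.051, 0.002, 0.003]
force: [2.5, -13.1, 11.2]
width: 10.2
```

Call:
send_rows(
  moves=[
    [0,0,-7,-4.7,0,0,0],
    [0,0,-14.2,-8.9,0,0,0],
    [0,0,-21.7,-12.7,0,0,0],
    [0,0,-29.4,-16.1,0,0,0],
    [0,0,-37.3,-19,0,0,0],
    [0,0,-45.3,-21.4,0,0,0],
    [0,0,-53.5,-23.3,0,0,0],
    [0,0,-61.8,-24.7,0,0,0],
    [0,0,-70.1,-25.7,0,0,0],
    [0,0,-78.5,-26.1,0,0,0],
  ],
)

```text
time: 11.85
tool_pos: [688.5, 177.3, 182.4]
tool_rot: [0.999, 0.052, 0.002, -0.0]
force: [-6.3, -5.6, 24.1]
width: 10.1
```

```bash
python3 -c "
from h import *
cam('side','s8');cam('wrist','w8')
gob(155,-108+46.3+78.5,97+82.6)"
```

```text
[687.9 178.5 179.6]
t 11.95 pos [688.3 179.4 182.5] F [-5.5 -0.8 25.3] w 9.7 -> shift [-0.5  0.9  2.9] turn [-0.001 -0.004  0.002]
```

View pics/s8.png

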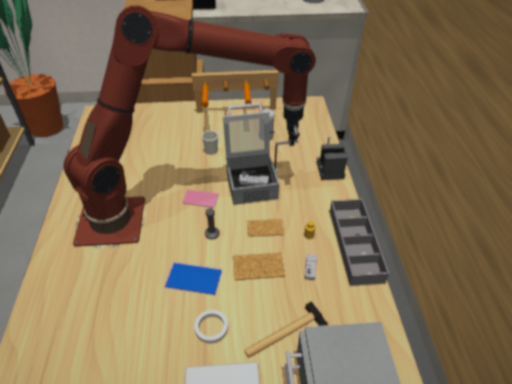

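View pics/w8.png

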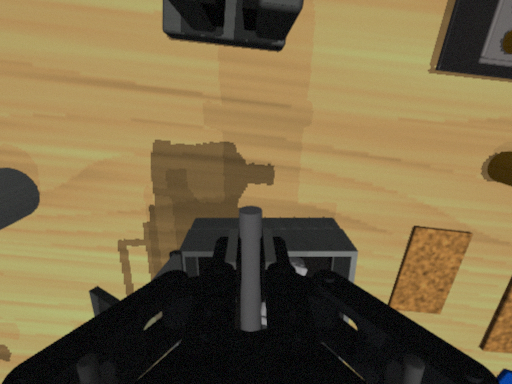

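Call:
send_rows(
  moves=[
    [0,0,-8.6,-2.5,0,0,0],
    [0,0,-17.2,-2.3,0,0,0],
    [0,0,-25.7,-1.2,0,0,0],
    [0,0,-34.2,0.5,0,0,0],
    [0,0,-42.5,2.7,0,0,0],
    [0,0,-50.7,5.4,0,0,0],
    [0,0,-58.7,8.6,0,0,0],
    [0,0,-66.5,12.2,0,0,0],
  ],
)

```text
time: 12.75
tool_pos: [680.7, 245.1, 166.3]
tool_rot: [0.999, 0.053, 0.001, -0.0]
force: [2.3, -1.7, -1.9]
width: 9.7
```

```bash
python3 -c "
from h import *
cam('side','s9');cam('wrist','w9')
gob(155,-108+46.3+78.5+66.5,97+82.6-12.2)
d=ld('side');crop(d,215,325,80,200,5,'s9c')"
```

```text
[680.9 244.6 167.4]
t 12.85 pos [680.5 246.6 165.1] F [6.8 3.9 0.9] w 9.9 -> shift [ 0.2  2.  -2.3] turn [-0.001 -0.001  0.002]
```

View pics/s9c.png

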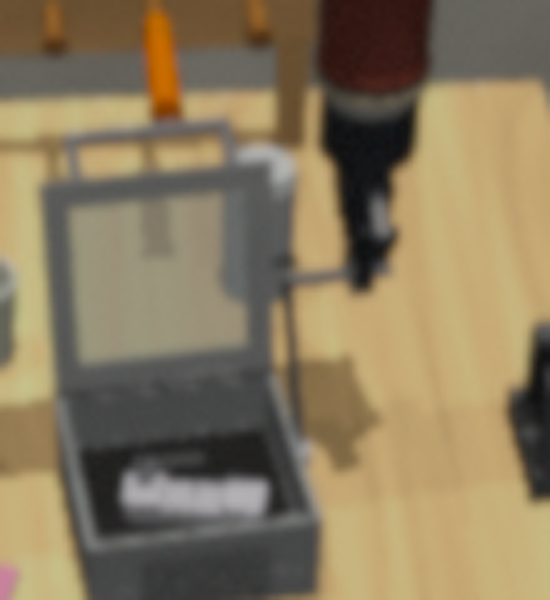

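View pics/w9.png

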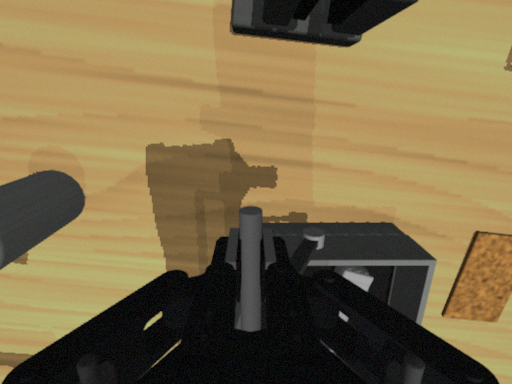

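Call:
send_rows(
  moves=[
    [0,0,-4.5,2,0,0,0],
    [0,0,-8.5,4.3,0,0,0],
    [0,0,-12,6.5,0,0,0],
    [0,0,-15,8.4,0,0,0],
    [0,0,-15,8.4,0,0,0],
  ],
)

```text
time: 13.35
tool_pos: [678.9, 260.7, 157.1]
tool_rot: [0.999, 0.053, 0.0, -0.0]
force: [6.7, 1.4, 1.6]
width: 9.7
```

```bash
python3 -c "
from h import *
gob(155,100,153)
s=manip.sense();print((Rz.T@(s['tool_pos']-C)).round(1),(Rz.T@s['force']).round(1))"
```

```text
[679.2 261.2 153. ]
t 13.35 pos [678.9 260.7 157.1] F [6.7 1.4 1.6] w 9.7 -> shift [ 0.3 -0.5  4.1] turn [-0.001 -0.001  0.002]
[154.7  99.5 157.1] [6.8 0.7 1.6]
```

Call:
send_rows(
  moves=[
    [0,0,-1.7,1.1,0,0,0],
    [0,0,-3.4,2.2,0,0,0],
    [0,0,-5,3.5,0,0,0],
    [0,0,-5,3.5,0,0,0],
  ],
)

```text
time: 13.75
tool_pos: [679.0, 262.2, 155.8]
tool_rot: [0.999, 0.052, 0.001, 0.001]
force: [0.6, -8.0, 14.5]
width: 9.8
```

```bash
python3 -c "
from h import *
s=manip.sense();print((Rz.T@(s['tool_pos']-C)).round(1),(Rz.T@s['force']).round(1))
cam('side','s10');cam('top','t10')
d=ld('side');crop(d,215,325,80,200,5,'s10c')"
```

```text
[154.9 101.  155.8] [-0.2 -8.1 14.5]
```

View pics/s10c.png

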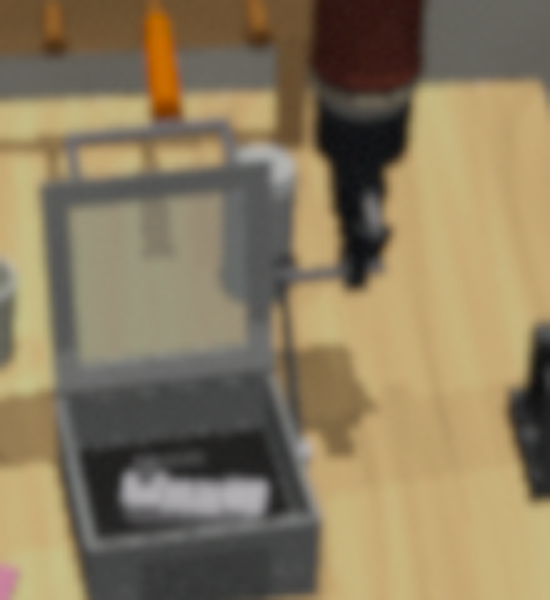

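Call:
send_rows(
  moves=[
    [0.32,0,0,0,0,0,0],
    [0.32,0,0,0,0,0,0],
    [0.32,0,2.5,0,0,0,0],
    [0.32,0,3,0,0,0,0],
    [0.32,0,3,-12,0,0,0],
    [0.32,0,3,-30,0,0,0],
    [0.32,0,3,-60,0,0,0],
    [0.5,0,3,-90,0,0,0],
    [0.5,0,3,-120,0,0,0],
    [0.5,0,3,-150,0,0,0],
  ],
)

```text
time: 14.85
tool_pos: [678.3, 261.5, 306.3]
tool_rot: [0.999, 0.053, 0.0, -0.0]
force: [0.3, 0.2, 0.2]
width: 42.7
```

Call:
send_rows(
  moves=[
    [0.6,0,0,-20,0,0,0],
  ],
)

```text
time: 14.95
tool_pos: [678.7, 261.4, 327.6]
tool_rot: [0.999, 0.053, 0.001, -0.0]
force: [0.5, 0.1, -0.0]
width: 51.2
```

```bash
python3 -c "
from h import *
cam('side','s11');cam('wrist','w11')
d=ld('side');crop(d,215,325,80,200,5,'s11c')
go(542,131.6,320,-0.186)"
```

```text
t 15.05 pos [679.5 261.4 328.6] F [ 1.  -0.3  0.2] w 51.3 -> shift [-150.4  114.6    7.6] turn [-0.002 -0.005  0.292]
```

View pics/s11c.png

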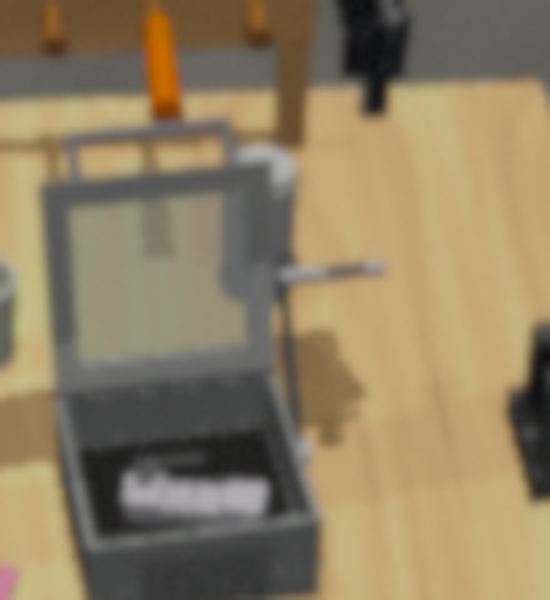

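View pics/w11.png

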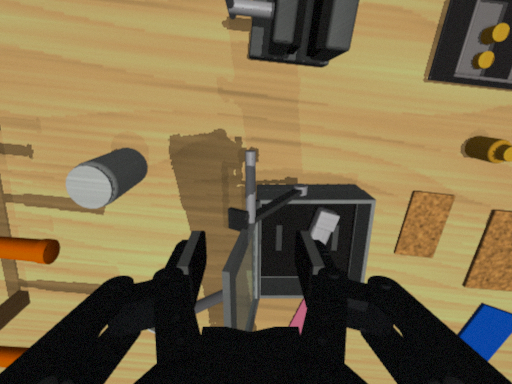

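Call:
send_rows(
  moves=[
    [0.6,-30,25,0,0,0,0.05],
    [0.6,-65,50,2,0,0,0.1],
    [0.6,-100,78,5,0,0,0.2],
    [0.6,-130,100,8,0,0,0.25],
    [0.6,-150.4,114.6,20,0,0,0.292],
    [0.6,-150.4,114.6,50,0,0,0.292],
    [0.6,-150.4,114.6,90,0,0,0.292],
    [0.6,-150.4,114.6,128,0,0,0.292],
    [0.6,-150.4,114.6,128,0,0,0.292],
    [0.6,-150.4,114.6,128,0,0,0.292],
  ],
)

```text
time: 16.05
tool_pos: [540.9, 131.5, 196.7]
tool_rot: [0.996, -0.093, -0.0, 0.0]
force: [-0.1, 0.6, 0.6]
width: 51.4
```

```bash
python3 -c "
from h import *
d=ld('wrist')
for v in (155,170,210): print(Rz.T@(pt(d,250,v,170)-C))
cam('wrist','w12')
d=ld('wrist');crop(d,150,350,130,330,3,'w12c')
go(542,131.6,37,-0.186)"
```

```text
[175.73583894 100.92247196 170.        ]
[158.37747311 100.90936895 170.        ]
[108.99934022 100.87209572 170.        ]
t 16.1 pos [541.8 131.7 197.8] F [0.1 0.9 0.2] w 51.4 -> shift [-0.000e+00  1.000e-01  1.608e+02] turn [-0.001 -0.001 -0.001]
```

View pics/w12.png

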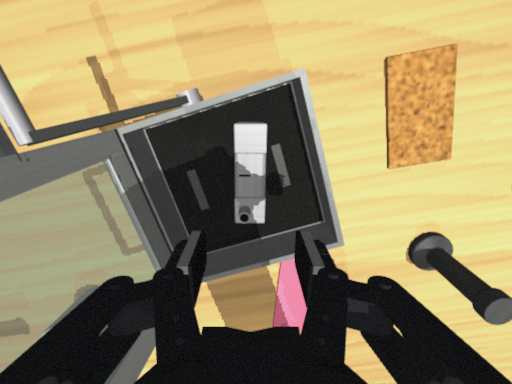

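Run:
```python
from h import *
d=ld('wrist')
H=[pt(d,u,v,61) for u,v in [(235,123.5),(267,124),(266,222),(235,223)]]
for p in H: print(p.round(1))
m=np.mean(H,0);print(m, [np.arctan2(*(H[a]-H[b])[1::-1]) for a,b in((0,3),(1,2))])
go(*m[:2],37,-0.186)
```

```text
[598.9 135.9  61. ]
[592.6 104.6  61. ]
[487.1 123.6  61. ]
[492.3 157.9  61. ]
[542.7142723  130.50222376  61.        ] [np.float64(-0.20395195574969427), np.float64(-0.1776761075703609)]
t 16.1 pos [541.8 131.7 197.8] F [0.1 0.9 0.2] w 51.4 -> shift [  0.9   1.1 160.8] turn [-0.001 -0.001 -0.001]
```

Call:
send_rows(
  moves=[
    [0.6,0.5,0.7,40,0,0,0],
    [0.6,0.5,0.7,80,0,0,0],
    [0.6,0.5,0.7,105,0,0,0],
    [0.6,0.5,0.7,125,0,0,0],
    [0.6,0.5,0.7,140,0,0,0],
    [0.6,0.5,0.7,151,0,0,0],
    [0.6,0.5,0.7,159,0,0,0],
    [0.6,0.5,0.7,159,0,0,0],
  ],
  grip_force=50,
)

```text
time: 16.9
tool_pos: [541.4, 130.9, 36.8]
tool_rot: [0.996, -0.093, -0.0, 0.0]
force: [-0.5, 1.0, -0.0]
width: 51.4
```

Call:
send_rows(
  moves=[
    [0.35,0,0,0,0,0,0],
    [0.2,0,0,0,0,0,0],
    [0.1,0,0,0,0,0,0],
    [0.1,0,0,0,0,0,0],
    [0.1,0,0,0,0,0,0],
  ],
  grip_force=50,
)

```text
time: 17.4
tool_pos: [542.1, 131.0, 38.0]
tool_rot: [0.996, -0.093, 0.001, -0.0]
force: [-2.1, -0.8, 5.7]
width: 32.8
```

```bash
python3 -c "
from h import *
cam('wrist','w13')
go(542.5,131,37,-0.186)"
```

```text
t 17.45 pos [542.1 131.   38. ] F [-1.2 -0.6  6.2] w 32.7 -> shift [ 0.4 -0.1  1. ] turn [-0.001 -0.001 -0.   ]
```

View pics/w13.png

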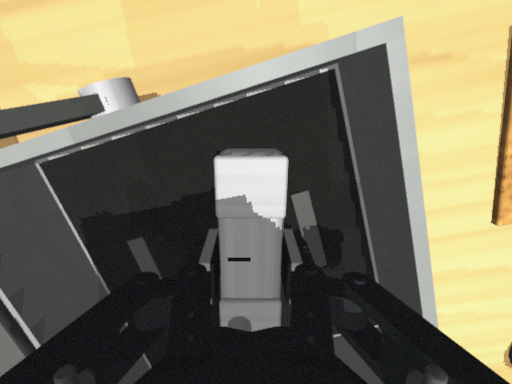

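Call:
send_rows(
  moves=[
    [0.1,0,0,-5,0,0,0],
    [0.1,0,0,-15,0,0,0],
    [0.1,0,0,-30,0,0,0],
    [0.1,0,0,-50,0,0,0],
    [0.1,0,0,-75,0,0,0],
    [0.1,0,0,-100,0,0,0],
    [0.1,0,0,-125,0,0,0],
    [0.1,0,0,-145,0,0,0],
    [0.1,0,0,-150,0,0,0],
  ],
  grip_force=60,
)

```text
time: 18.35
tool_pos: [542.6, 130.9, 190.1]
tool_rot: [0.996, -0.093, 0.002, -0.001]
force: [0.3, -1.0, -3.6]
width: 32.8
```

```bash
python3 -c "
from h import *
cam('wrist','w14');d=cam('side')
crop(d,225,325,225,305,7,'s14p')
go(528.5,-246.6,188,0.008)
s=manip.sense();print(s['joints'].round(2),s['force'])"
```

```text
t 18.45 pos [541.7 131.  187.9] F [-0.4 -0.1 -3.2] w 32.6 -> shift [ 57.  373.5  -0.5] turn [-0.001 -0.001 -0.194]
[-1.01  0.21  0.79  1.79 -0.16  1.21 -1.93] [-0.37959245 -0.09814152 -3.18245777]
```

View pics/w14.png

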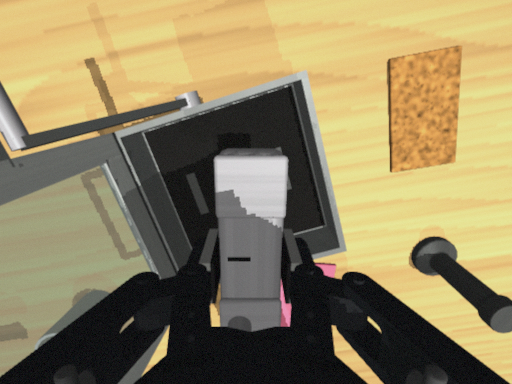

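View pics/s14p.png

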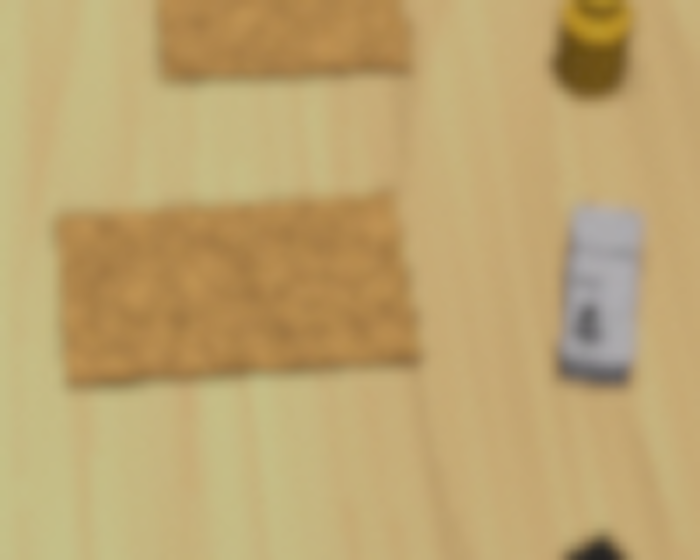

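Call:
send_rows(
  moves=[
    [0.1,4,25,0,0,0,-0.02],
    [0.1,10,62,0,0,0,-0.04],
    [0.1,17,105,0,0,0,-0.06],
    [0.1,24,150,0,0,0,-0.08],
    [0.1,31,195,0,0,0,-0.1],
    [0.1,38,240,0,0,0,-0.12],
    [0.1,45,285,0,0,0,-0.15],
    [0.1,50,325,0,0,0,-0.17],
    [0.1,55,355,0,0,0,-0.19],
    [0.1,57,373.5,0,0,0,-0.194],
  ],
)

```text
time: 19.45
tool_pos: [526.6, -249.7, 185.8]
tool_rot: [1.0, 0.003, -0.001, 0.0]
force: [0.1, 0.9, -2.2]
width: 32.5
```

Run:
```python
from h import *
np.set_printoptions(precision=1,suppress=True)
s=ld('side')
P=[pt(s,(u+.5)/7-.5+225,(v+.5)/7-.5+225,8) for u,v in [(57,217),(398,196),(417,360),(67,383)]]
print(np.array(P),np.mean(P,0))
for k,m in((0,1),(1,2),(2,3),(3,0)):
    e=P[m]-P[k];print(np.linalg.norm(e),(np.arctan2(e[1],e[0])+.785)%1.5708-.785)
cam('wrist','w15');cam('top','t15')
go(528.5,-246.6,188,0.008)
```

```text
[[ 447.  -202.1    8. ]
 [ 615.8 -201.5    8. ]
 [ 613.  -299.4    8. ]
 [ 447.6 -300.1    8. ]] [ 530.8 -250.8    8. ]
168.80614977886444 0.0032052512349952655
97.88466236689399 -0.028745291568543996
165.39120432901578 0.004280611875499329
98.01175548815685 0.006137397370879483
t 19.55 pos [ 526.3 -250.1  185.9] F [ 0.2 -0.6 -2.2] w 33.0 -> shift [ 2.2 -3.5 -2.1] turn [ 0.  0. -0.]
```

View pics/w15.png

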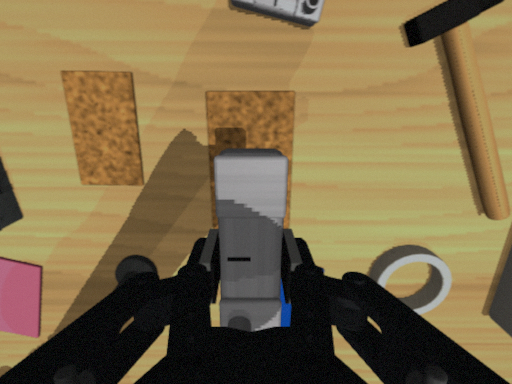

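Run:
```python
from h import *
np.set_printoptions(precision=1,suppress=True)
d=ld('wrist'); crop(d,190,310,80,230,5,'w15c')
P=[pt(d,u,v,8) for u,v in [(206,91),(295,91),(211,200),(290.5,200)]];print(np.array(P))
```

```text
[[ 613.8 -200.4    8. ]
 [ 614.3 -298.8    8. ]
 [ 485.  -200.8    8. ]
 [ 485.5 -300.5    8. ]]
```

View pics/w15c.png

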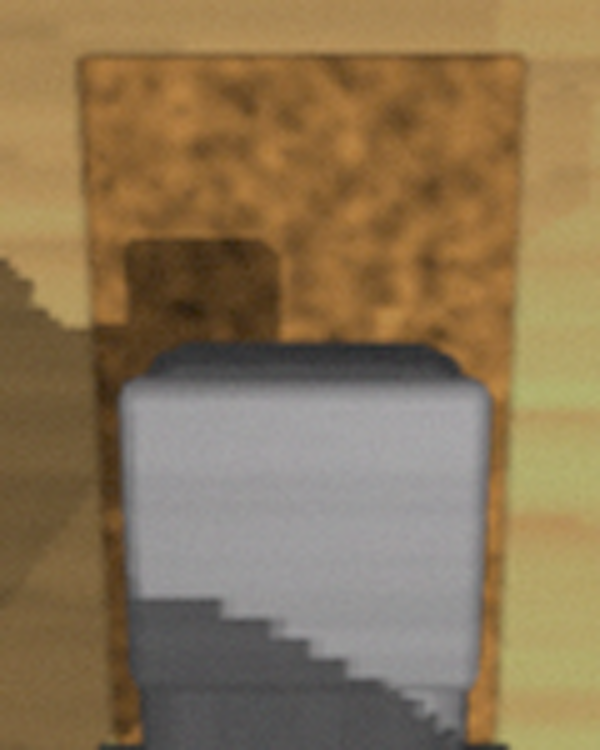

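Call:
send_rows(
  moves=[
    [0.1,3,-0.8,30,0,0,0],
    [0.1,3,-0.8,65,0,0,0],
    [0.1,3,-0.8,100,0,0,0],
    [0.1,3,-0.8,128,0,0,0],
    [0.1,3,-0.8,148,0,0,0],
    [0.1,3,-0.8,158,0,0,0],
    [0.1,3,-0.8,164,0,0,0],
    [0.1,3,-0.8,168,0,0,0],
    [0.1,3,-0.8,168,0,0,0],
    [0.1,3,-0.8,168,0,0,0],
  ],
)

```text
time: 20.55
tool_pos: [531.8, -246.1, 19.8]
tool_rot: [1.0, 0.004, 0.001, 0.0]
force: [0.0, 0.3, -2.0]
width: 32.8
```

```bash
python3 -c "
from h import *
cam('wrist','w16')
go(529.3,-249.3,11,0.005)"
```

```text
t 20.6 pos [ 531.8 -246.    19.8] F [-0.   0.8 -3.6] w 32.5 -> shift [-2.5  3.2  8.8] turn [ 0.    -0.001  0.003]
```

View pics/w16.png

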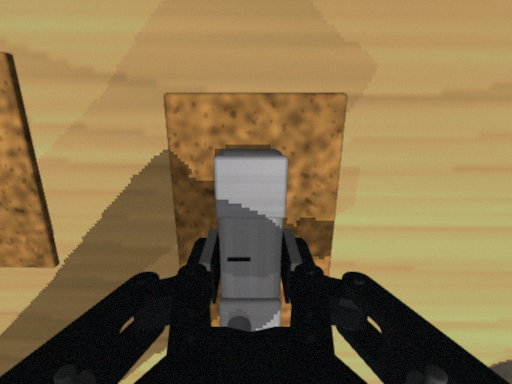

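Run:
```python
from h import *
np.set_printoptions(precision=1,suppress=True)
d=ld('wrist'); crop(d,150,360,80,340,2.3,'w16c')
P=[pt(d,u,v,8) for u,v in [(164,94),(347,94),(176.5,215),(336,215)]];print(np.array(P))
print('head front',[pt(d,u,v,17+26) for u,v in [(216,157),(287,157)]])
```

```text
[[ 613.7 -199.2    8. ]
 [ 614.5 -297.1    8. ]
 [ 543.4 -200.5    8. ]
 [ 544.1 -298.6    8. ]]
head front [array([ 587. , -230.3,   43. ]), array([ 587.3, -261.8,   43. ])]
```

View pics/w16c.png

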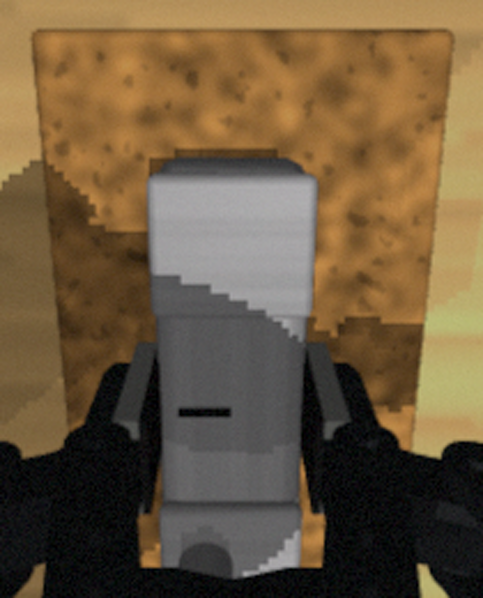

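Call:
send_rows(
  moves=[
    [0.1,-2.7,2.8,2,0,0,0.003],
    [0.1,-2.7,2.8,4,0,0,0.003],
    [0.1,-2.7,2.8,5.5,0,0,0.003],
    [0.1,-2.7,2.8,6.5,0,0,0.003],
    [0.1,-2.7,2.8,7,0,0,0.003],
    [0.1,-2.7,2.8,7,0,0,0.003],
  ],
)

```text
time: 21.2
tool_pos: [528.5, -248.7, 11.9]
tool_rot: [1.0, 0.002, -0.0, 0.0]
force: [-0.8, 0.3, -3.1]
width: 32.9
```

Call:
send_rows(
  moves=[
    [0.1,0,0,0.5,0,0,0],
    [0.1,0,0,1,0,0,0],
    [0.1,0,0,1,0,0,0],
  ],
)

```text
time: 21.5
tool_pos: [528.6, -248.7, 11.1]
tool_rot: [1.0, 0.002, 0.0, -0.0]
force: [-0.8, -0.2, -1.4]
width: 32.6
```

Call:
send_rows(
  moves=[
    [0.1,0,0,0.5,0,0,0],
    [0.1,0,0,1,0,0,0],
    [0.1,0,0,1,0,0,0],
  ],
)

```text
time: 21.8
tool_pos: [528.6, -248.8, 11.1]
tool_rot: [1.0, 0.002, 0.0, -0.0]
force: [-5.7, 3.5, 12.7]
width: 32.6
```

Call:
send_rows(
  moves=[
    [0.1,0,0,-0.6,0,0,0],
    [0.6,0,0,-0.6,0,0,0],
    [0.6,0,0,-0.6,0,0,0],
    [0.6,0,0,-0.6,0,0,0],
    [0.6,0,0,-0.6,0,0,0],
    [0.6,0,0,-10,0,0,0],
    [0.6,0,0,-30,0,0,0],
    [0.6,0,0,-65,0,0,0],
    [0.6,0,0,-105,0,0,0],
    [0.6,0,0,-145,0,0,0],
  ],
)

```text
time: 22.8
tool_pos: [528.1, -249.0, 157.0]
tool_rot: [1.0, 0.002, -0.0, 0.0]
force: [0.1, 0.8, 0.4]
width: 51.1
```

Call:
send_rows(
  moves=[
    [0.6,-30,0,-25,0,0,0],
    [0.6,-60,0,-50,0,0,0],
    [0.6,-60,0,-50,0,0,0],
    [0.6,-60,0,-50,0,0,0],
  ],
)

```text
time: 23.2
tool_pos: [468.8, -248.8, 206.1]
tool_rot: [1.0, 0.002, 0.002, -0.001]
force: [1.0, 1.5, -1.4]
width: 51.0
```

Run:
```python
from h import *
cam('wrist','w17');d=cam('side','s17');cam('top','t17')
crop(d,200,330,90,300,2.8,'s17c')
go(529,-249,200,0)
```

```text
t 23.35 pos [ 468.9 -248.4  204.4] F [0.5 0.3 0.4] w 51.0 -> shift [60.1  0.9  4.3] turn [0.    0.001 0.006]
```

View pics/w17.png

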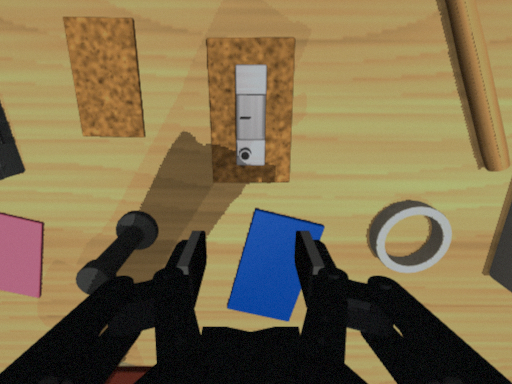

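View pics/s17c.png

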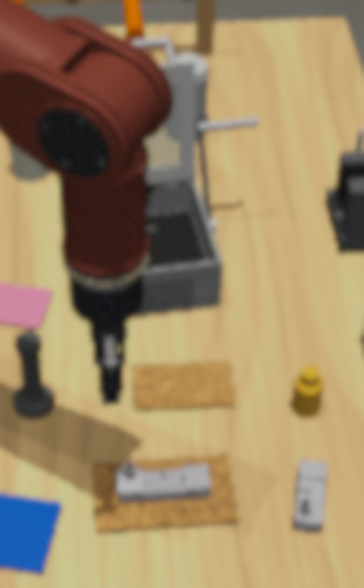

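View pics/t17.png

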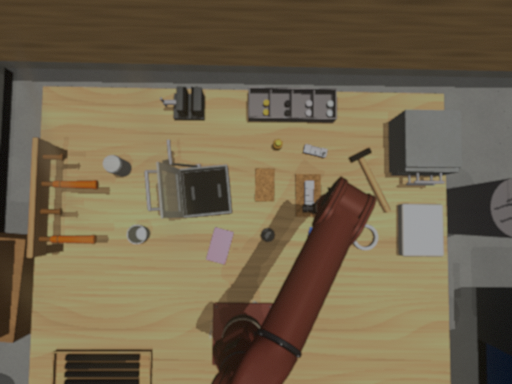

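Run:
```python
from h import *
np.set_printoptions(precision=1,suppress=True)
d=ld('wrist')
P=[pt(d,u,v,8) for u,v in [(207,38),(295,38),(290,182),(213,182)]]
H=[pt(d,u,v,34) for u,v in [(236,65),(267,65),(265.5,165),(236,165)]]
print(np.array(P),np.array(H),np.mean(P,0),np.mean(H,0))
for Q in (P,H): print([np.arctan2(*(Q[a]-Q[b])[1::-1]) for a,b in((0,3),(1,2))])
```

```text
[[ 613.1 -199.7    8. ]
 [ 613.6 -297.7    8. ]
 [ 446.1 -300.5    8. ]
 [ 445.6 -200.1    8. ]] [[ 582.8 -233.    34. ]
 [ 583.  -265.7   34. ]
 [ 474.7 -266.6   34. ]
 [ 474.5 -231.7   34. ]] [ 529.6 -249.5    8. ] [ 528.8 -249.2   34. ]
[np.float64(0.002386578147237286), np.float64(0.016612737198986954)]
[np.float64(-0.01141436044944911), np.float64(0.0074096777599696245)]
```

Head centred within about 1 mm and 0.01 rad; flap and stay are still propped, and the robot is clear of everything. Handing in.

```bash
python3 -c "
from station import manip
print(manip.hand_in())"
```

```text
the job is handed in; nothing more can be done
None
```

The job is done and handed in at about 23.4 s, with the gripper open and clear of everything.

- **Flap and stay:** I opened the flap to its stop by its bar. I then swung the stay from about 0.42 rad, where it started, to its stop. The push met about 16 N there, and the bar measured about 2.185 rad against the 2.18 rad stop. The last side and top pictures show the flap still propped.
- **Putter head:** I lifted it out of the box and lowered it onto the larger cork pad until contact at about 13 N, then let go. In the last wrist picture it stands sole down, about 1 mm from the pad centre and within about 0.01 rad of the pad's length.
- **Other things:** the last pictures show none of the other things on the bench moved. I judged this by eye and did not measure it.

**Checks that disagreed:** the top, side and wrist cameras differed by 2–4 mm on where the pad centre was. I placed the head by the close wrist view. While swinging the stay, the tool tracked about 3 mm above my model and read about 25 N, so I corrected the arc.

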